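# Take a backlit picture at the microscope

### The job

Take a backlit picture at the stereo microscope, pressing only, with closed fingers: first switch the ring light off by pressing the OFF end of the yellow rocker (away from the green stripe) fully down, then switch the base light on by pressing the ON end of the blue rocker (by the green stripe) fully down, and only then press the round red shutter button right down and let it spring back. Leave the black warmer rocker on, do not pick up or shove any of the control boxes, and leave the vials, dish, forceps and other things where they stand.

Things in the scene. Friction and masses are not known exactly. Their poses are not given: they have to be found in the camera images.
- ring_console: control box of the ring light (the lamp above the specimen): ivory plastic box 124 mm long (its x), 72 wide (y), 38 high, 0.85 kg, standing loose on rubber feet; origin at the centre of its underside. Along the top runs one large yellow rocker paddle, 64 mm long, 34 wide, 10 thick, pivoting about the box's y axis at the middle of the box, 45 mm above the table. A green stripe across the lid marks the ON end, at the box's +x end
- ring_rocker (a joint): tilt of the yellow rocker, rad: +0.17 is fully ON (end by the green stripe pressed down), -0.17 fully OFF (other end pressed down); it starts ON (0.14 to 0.17). It has no spring: it stays where it is left, needs about 1.5 to 4 N to tip and then meets a firm stop
- ring_on (a point): middle of the ON half of the yellow rocker's top face, on the paddle, 24 mm from the pivot, towards the green stripe; about 54 mm above the table when that end is up and 46 mm when it is fully pressed
- ring_off (a point): middle of the OFF half of the yellow rocker's top face, on the paddle, 24 mm from the pivot, away from the green stripe; about 54 mm above the table when that end is up and 46 mm when it is fully pressed
- stage_console: control box of the base light (the lamp below the specimen): ivory plastic box 124 mm long (its x), 72 wide (y), 38 high, 0.85 kg, standing loose on rubber feet; origin at the centre of its underside. Along the top runs one large blue rocker paddle, 64 mm long, 34 wide, 10 thick, pivoting about the box's y axis at the middle of the box, 45 mm above the table. A green stripe across the lid marks the ON end, at the box's +x end
- stage_rocker (a joint): tilt of the blue rocker, rad: +0.17 is fully ON (end by the green stripe pressed down), -0.17 fully OFF (other end pressed down); it starts OFF (-0.17 to -0.14). It has no spring: it stays where it is left, needs about 1.5 to 4 N to tip and then meets a firm stop
- stage_on (a point): middle of the ON half of the blue rocker's top face, on the paddle, 24 mm from the pivot, towards the green stripe; about 54 mm above the table when that end is up and 46 mm when it is fully pressed
- stage_off (a point): middle of the OFF half of the blue rocker's top face, on the paddle, 24 mm from the pivot, away from the green stripe; about 54 mm above the table when that end is up and 46 mm when it is fully pressed
- warmer_console: control box of the specimen warmer: ivory plastic box 124 mm long (its x), 72 wide (y), 38 high, 0.85 kg, standing loose on rubber feet; origin at the centre of its underside. Along the top runs one large black rocker paddle, 64 mm long, 34 wide, 10 thick, pivoting about the box's y axis at the middle of the box, 45 mm above the table. A green stripe across the lid marks the ON end, at the box's +x end
- warmer_rocker (a joint): tilt of the black rocker, rad: +0.17 is fully ON (end by the green stripe pressed down), -0.17 fully OFF (other end pressed down); it starts ON (0.14 to 0.17) and must stay so. It has no spring: it stays where it is left, needs about 1.5 to 4 N to tip and then meets a firm stop
- shutter_console: camera shutter box: ivory plastic box 124 mm long (its x), 72 wide (y), 38 high, 0.85 kg, standing loose on rubber feet; origin at the centre of its underside. One round red push button in a black collar at the middle of its lid
- shutter (a joint): how far the red button is pressed, m: 0 is up, 0.006 fully down, where it meets a firm stop; a spring returns it and it takes about 5 N to push fully down
- shutter_top (a point): centre of the red button's flat top, 32 mm across, about 60 mm above the table when up; it moves with the button
- vial_amber: small closed amber glass vial, 23 mm across, 47 high; bystander, to be left where it stands; origin at the centre of its underside
- vial_clear: small closed clear glass vial with white cap, 23 mm across, 47 high; bystander, to be left where it stands; origin at the centre of its underside
- vial_green: small closed green glass vial with blue cap, 23 mm across, 47 high; bystander, to be left where it stands; origin at the centre of its underside
- petri_dish: closed round culture dish, 91 mm across, 16 high; bystander, to be left where it stands; origin at the centre of its underside
- forceps: steel forceps lying flat, about 125 mm long, 10 high; bystander, to be left where it stands; origin at the centre of its underside
- tip_box: lilac box with clear lid, 80 x 115 x 63 mm; bystander, to be left where it stands; origin at the centre of its underside
- sample_jar: capped jar, about 56 mm across, 85 high; bystander, to be left where it stands; origin at the centre of its underside

How it is judged:
On the way, in this order (a step that is already met when the one before it is completed fails the run):
1. the yellow ring-light rocker is fully off (value of joint ring_rocker below -0.12 rad), for 0.1 s.
2. the blue base-light rocker is fully on (value of joint stage_rocker above 0.12 rad and value of joint ring_rocker below -0.12 rad), for 0.1 s.
3. the red shutter button is pressed right down with the ring light off and the base light on (all of step 2 and value of joint shutter above 0.0048 m), for 0.04 s.
At the end, for the whole second after the job is handed in: the yellow rocker is off (below -0.12 rad), the blue one on (above 0.12 rad), the red button up again (within 1 mm), the black warmer rocker still on (above 0.1 rad), and the boxes at rest (all of step 2 and value of joint shutter below 0.001 m and value of joint warmer_rocker above 0.1 rad and linear speed of each of ring_console, stage_console, warmer_console, shutter_console below 0.02 m/s); the robot touches nothing.
It fails at once if the shutter is pressed before the ring light is off and the base light on (value of joint shutter above 0.003 m and (value of joint ring_rocker above -0.1 rad or value of joint stage_rocker below 0.1 rad)).
It fails at once if the base light is switched on while the ring light is still on (value of joint each of ring_rocker, stage_rocker above 0 rad).
It fails at once if the warmer is switched off (value of joint warmer_rocker below 0.06 rad).
It fails at once if a control box is lifted, tipped or shoved more than 20 mm (height (world z) of any of ring_console, stage_console, warmer_console, shutter_console above 0.008 m or distance of any of ring_console, stage_console, warmer_console, shutter_console from where it was at the start of the episode above 0.02 m or angle between any of ring_console, stage_console, warmer_console, shutter_console's own z axis and vertical above 0.12 rad).
It fails at once if a bystander is moved more than 20 mm or knocked over (distance of any of vial_amber, vial_clear, vial_green, petri_dish, forceps, tip_box, sample_jar from where it was at the start of the episode above 0.02 m or angle between any of vial_amber, vial_clear, vial_green, petri_dish, forceps, tip_box, sample_jar's own z axis and vertical above 0.4 rad).
It also fails if it takes over 48 s, if anything falls off the work surface, if the arm or the gripper's body presses on something with over 40 N, if the wrist force passes 120 N, or if a joint passes its speed limit or range.

### The arm

A 7-joint arm with a two-finger parallel gripper is mounted at the origin on the work surface. World frame = base frame: x ahead of the robot, y to its left, z up, the work surface at z = 0. Lengths are in m, angles in rad, forces in N, time in s.
With the tool pointing down it reaches from about 0.4 to 0.85 m from the base axis. Payload 10.4 kg.
Tool frame: the origin (TCP) lies midway between the tips of the shut fingers; the grasp point (between the pads) lies hold_point_z behind it (hold_point_z is the distance from the TCP to the grasp point, in m); z points along the fingers, y is the line along which they close (so a half turn about z gives the same grasp; the last joint's range is limited). The gripper opens to 87 mm and grips with 3 to 60 N. Pads are 19 mm wide; open, the fingers measure 117 mm over their backs; the gripper's body (75 mm by 190 mm) begins 51 mm behind the grasp point.
Start: joints at [-1.194, 0.332, -0.065, 1.46, 0.022, 1.35, -0.088], TCP at [0.243, 0.576, 0.223] pointing down, gripper open.
Joint ranges: [-2.6, 2.6], [-0.5, 2.12], [-1.47, 1.34], [0.16, 2.42], [-1.27, 4.41], [0.06, 2.06], [-2.6, 2.6]. Speed limits (rad/s): [2.22, 2.22, 2.79, 2.79, 3.14, 3.14, 3.14].

### API

Orientations are given as a unit quaternion [x, y, z, w].
In Python, from bench import * gives the robot as it stands. The module is installed in compiled form; this text tells all that it offers.
- The arm moves only by the tool drive_tool, never from a script. Its argument "increments" is a list of rows, each a list of 6 numbers: the shift along the tool's x, y, z scaled (see below), then the turn, a rotation vector about the tool's x, y, z scaled (see below). In form: [[dx, dy, dz, rx, ry, rz], ...]. A call has exactly 5 rows; each row is the pose to reach, as a shift and turn from the pose commanded when the call began, along the tool's axes at that moment; what a row does not reach only later rows make up. The controller multiplies each number of a shift by 300 mm and each number of a turn by pi/4 rad. A row lasts 1/12 s, in which the tool goes at most 41.7 mm and 7.16 degrees, less where a joint would pass 70% of its speed; a pose out of reach is approached as far as the arm can. A call with a number of a shift or a turn outside -1 to 1 is refused whole. A call with a gripper value outside its range is refused whole. "claw" is the closure, from 0 (fully open) to 1 (shut), set as the call begins (left out, the last holds). The fingers move at their own pace and stop on an object; "force" is the grip in N (left out, the last holds). Time passes only in rows, so rows that repeat a pose let the fingers close, or fill a call up. It gives the time, the measured TCP pose, the force, the opening and the grip force at its end, in the units of the state.
- read_state(): the state, without advancing time (a new reading comes with each control period).
- camera(name): name is "scene" or "side" or "wrist"; returns the picture (400x640x3 uint8, blue, green, red); there is no depth.
- get_calibration(name): a dict with "K" (3x3 intrinsics, pixels), "position" and "rotation" of the camera in the world. Camera axes: x right, y down, z forward; pixel columns grow to the right and rows downward; lengths in m; the calibration is good to about 2 mm. A picture is of the moment at which its call begins: read the wrist's pose just before it. get_calibration takes no time and is no camera call; for the wrist camera it gives the pose at the moment of the call.
- close_job(): hands the job in; it is judged then, once.
The state is a dict: "time": time; "joint_positions": joint angles; "joint_vel": joint speeds; "joint_torque": joint torques, N m; "ee_pos": TCP position; "eef_rot": TCP orientation; "ft_force": force on the tool from outside, world axes, zero at the start; "torque": the same for the moment, N m; "width": finger opening in m; "grip_force": force on a finger pad.
Only numpy, scipy, OpenCV 4.12 (cv2) and the standard library are available. Lean on these libraries where they do the work, as an engineer would, in place of code of your own. Each camera call takes 0.05 s, during which the arm holds its last target. There are 200 camera calls.

## Working session

There is one attempt and no reset: what is moved stays moved. The work goes in short steps, Python scripts to look and compute and a tool call to move; the robot and the scene stay as the last step left them, time stands still between calls to the robot, and variables do not carry over. Pictures are saved under pics/ and viewed, at most 10 in all, crops included, and the job is handed in when it is done.

Besides the shell and the picture viewer there is one more tool, called in YAML: its name, and indented under it one key for each argument. drive_tool: Moves the arm, as the interface text tells. Its arguments: {"type":"object","properties":{"increments":{"type":"array","items":{"type":"array","items":{"type":"number"}}},"claw":{"type":"number"},"force":{"type":"number"}},"required":["increments"]}

```bash
mkdir -p pics
python3 - <<'E'
from bench import *
import cv2
s=read_state(); print({k:s[k] for k in('time','ee_pos','eef_rot','width')})
for n in('scene','side'):
    cv2.imwrite(f'pics/{n}0.png',camera(n)); c=get_calibration(n); print(n,c)
E
```

```text
{'time': 0.0, 'ee_pos': array([0.24310209, 0.57535811, 0.22177212]), 'eef_rot': array([ 1.98558847e-01,  9.80088718e-01, -6.90635459e-04, -1.12922558e-04]), 'width': 0.08729715098686744}
scene {'K': array([[510.36339735,   0.        , 316.42102503],
       [  0.        , 510.36339735, 198.15006662],
       [  0.        ,   0.        ,   1.        ]]), 'position': array([ 1.1426041 , -0.76756431,  1.19221726]), 'rotation': array([ 0.89335072,  0.31035166, -0.1081575 , -0.30644459])}
side {'K': array([[412.16240163,   0.        , 322.71400341],
       [  0.        , 412.16240163, 195.44377819],
       [  0.        ,   0.        ,   1.        ]]), 'position': array([ 0.33162916, -0.73785824,  0.65115428]), 'rotation': array([ 0.88452251, -0.18247238,  0.09564098, -0.418541  ])}
```

View pics/scene0.png

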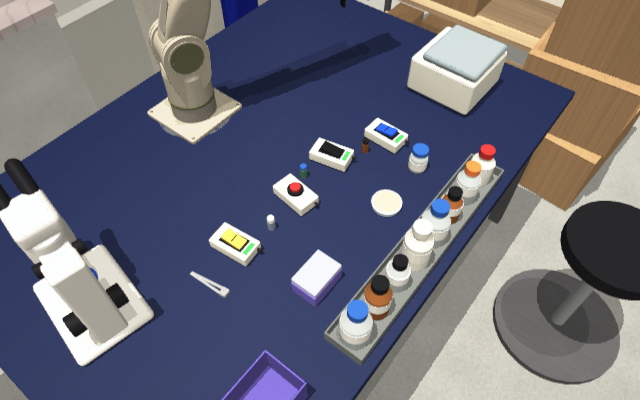

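View pics/side0.png

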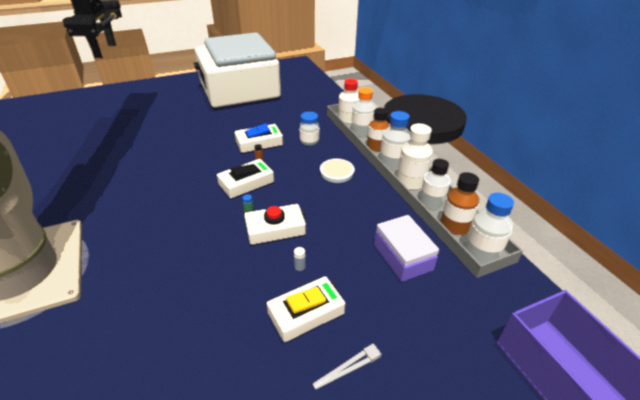

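The scene view shows the yellow rocker at about (235,240), red at (295,188), black at (331,150) and blue at (386,130). All the green stripes are at the right-hand ends. I'll segment by colour and project to the known heights.

```bash
cat > h.py <<'E'
import numpy as np,cv2
from bench import *
from scipy.spatial.transform import Rotation as R
def ray(n,uv,z,c=None):
    c=c or get_calibration(n)
    d=R.from_quat(c['rotation']).as_matrix()@np.linalg.inv(c['K'])@[uv[0],uv[1],1]
    p=c['position']; return p+d*(z-p[2])/d[2]
def blobs(im,lo,hi,box,mn=12):
    x0,y0,x1,y1=box; m=cv2.inRange(cv2.cvtColor(im,cv2.COLOR_BGR2HSV)[y0:y1,x0:x1],lo,hi)
    m=cv2.morphologyEx(m,cv2.MORPH_CLOSE,np.ones((3,3)))
    k,_,st,ce=cv2.connectedComponentsWithStats(m)
    return [(ce[i]+[x0,y0],st[i,4]) for i in range(1,k) if st[i,4]>=mn]
E
python3 - <<'E'
from h import *
B={'scene':dict(yellow=(205,215,270,270),red=(270,170,325,215),blue=(360,112,412,156),black=(305,132,360,176)),
'side':dict(yellow=(262,272,350,340),red=(244,200,310,245),blue=(230,120,290,155),black=(215,155,277,197))}
H=dict(yellow=((22,120,100),(34,255,255)),red=((0,150,80),(8,255,255)),blue=((100,150,120),(118,255,255)),black=((0,0,0),(180,255,45)),green=((45,100,80),(80,255,255)))
for n in B:
    im=cv2.imread(f'pics/{n}0.png')
    for k,b in B[n].items():
        for c,z in((k,.060 if k=='red' else .049),('green',.039)):
            for uv,a in blobs(im,*H[c],b): print(n,k,c,uv.round(1),a,ray(n,uv,z).round(4))
a=cv2.imread('pics/scene0.png')
t=[cv2.resize(a[y0:y1,x0:x1],(390,290),interpolation=2) for x0,y0,x1,y1 in B['scene'].values()]
cv2.imwrite('pics/c.png',np.vstack([np.hstack(t[:2]),np.hstack(t[2:])]))
E
```

```text
scene yellow yellow [233.6 238.6] 274 [ 0.4979 -0.3161  0.049 ]
scene yellow green [248.3 248.2] 48 [ 0.5444 -0.3099  0.039 ]
scene red red [294.9 187.2] 92 [ 0.5192 -0.0849  0.06  ]
scene red green [302.7 173.7] 37 [ 0.4927 -0.0182  0.039 ]
scene blue blue [386.2 129.8] 161 [0.5902 0.2808 0.049 ]
scene blue green [398.8 138.4] 31 [0.6376 0.2825 0.039 ]
scene black black [331.  149.7] 209 [0.5051 0.1039 0.049 ]
scene black green [345.7 155.2] 30 [0.5489 0.121  0.039 ]
side yellow yellow [305.5 299. ] 592 [ 0.4937 -0.3185  0.049 ]
side yellow green [329.3 290.7] 94 [ 0.5434 -0.3116  0.039 ]
side red red [273.8 212.6] 155 [ 0.512  -0.0903  0.06  ]
side red green [247.9 206.8] 61 [ 0.4708 -0.0258  0.039 ]
side blue blue [257.7 129.8] 205 [0.5867 0.2791 0.049 ]
side blue green [274.2 129.4] 20 [0.6358 0.2797 0.039 ]
side black black [243.4 171.1] 229 [0.4953 0.0982 0.049 ]
side black green [261.8 165.8] 31 [0.5479 0.1167 0.039 ]
```

View pics/c.png

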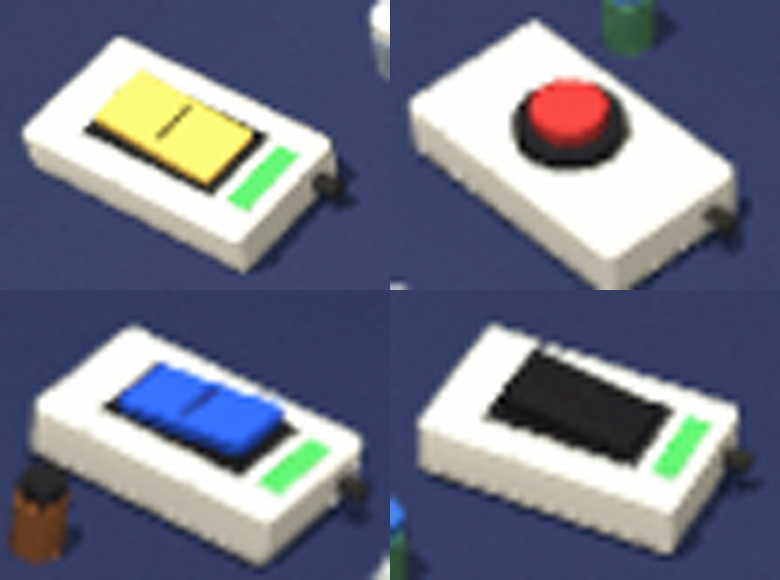

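The crops confirm it: the yellow stripe end is down (ON), and the blue stripe end is up (OFF). The yellow centre is at about (0.495,-0.317), blue at (0.588,0.280) and red at (0.515,-0.085). Next I close the fingers, turn 23° so the tool y lies along world y, and travel high.

drive_tool:
  increments:
    - [-0.13,-0.036,0.01,0,0,-0.102]
    - [-0.26,-0.072,0.02,0,0,-0.204]
    - [-0.39,-0.108,0.03,0,0,-0.306]
    - [-0.52,-0.144,0.04,0,0,-0.408]
    - [-0.645,-0.18,0.05,0,0,-0.51]
  claw: 1

```text
time: 0.52
ee_pos: [0.4019, 0.4489, 0.2071]
eef_rot: [-0.002, 1.0, -0.0, -0.0]
ft_force: [-0.0, 0.3, -0.1]
width: 0.0615
grip_force: 0.0
```

drive_tool:
  increments:
    - [-0.05,-0.125,0,0,0,0]
    - [-0.1,-0.25,0,0,0,0]
    - [-0.15,-0.375,0,0,0,0]
    - [-0.2,-0.5,0,0,0,0]
    - [-0.25,-0.625,0,0,0,0]

```text
time: 0.93
ee_pos: [0.4759, 0.2612, 0.2073]
eef_rot: [-0.0, 1.0, -0.0, -0.0]
ft_force: [1.3, 0.2, 0.5]
width: 0.0281
grip_force: 0.0
```

drive_tool:
  increments:
    - [0,-0.13,0,0,0,0]
    - [0,-0.26,0,0,0,0]
    - [0,-0.39,0,0,0,0]
    - [0,-0.52,0,0,0,0]
    - [0,-0.65,0,0,0,0]

```text
time: 1.35
ee_pos: [0.4752, 0.0663, 0.2074]
eef_rot: [-0.0, 1.0, 0.0, -0.0]
ft_force: [0.3, 0.5, -0.3]
width: 0.0018
grip_force: 0.0
```

drive_tool:
  increments:
    - [0,-0.13,0,0,0,0]
    - [0,-0.26,0,0,0,0]
    - [0,-0.39,0,0,0,0]
    - [0,-0.52,0,0,0,0]
    - [0,-0.65,0,0,0,0]

```text
time: 1.77
ee_pos: [0.4753, -0.1286, 0.2075]
eef_rot: [-0.0, 1.0, 0.0, 0.0]
ft_force: [1.8, -0.2, 0.4]
width: 0.0005
grip_force: 0.0
```

```bash
python3 -c "
from bench import *
s=read_state();print(s['time'],s['ee_pos'],s['eef_rot'],s['joint_positions'].round(2) if hasattr(s['joint_positions'],'round') else s['joint_positions'],s['width'])"
```

```text
1.7667 [ 0.47532621 -0.12859221  0.20748155] [-4.48504510e-04  9.99999887e-01  1.51581764e-04  4.20846650e-05] [-0.27  0.03  0.46  1.85 -0.02  1.26  1.76] 0.0005481421072600491
```

drive_tool:
  increments:
    - [0,-0.13,0,0,0,0]
    - [0.003,-0.26,0,0,0,0]
    - [0.006,-0.38,0,0,0,0]
    - [0.01,-0.5,0,0,0,0]
    - [0.01,-0.64,0,0,0,0]

```text
time: 2.18
ee_pos: [0.4729, -0.3192, 0.2074]
eef_rot: [-0.001, 1.0, 0.0, 0.0]
ft_force: [1.2, 1.0, 0.7]
width: 0.0004
grip_force: 0.0
```

Run:
```python
from h import *
s=read_state();c=get_calibration('wrist');im=camera('wrist');cv2.imwrite('pics/w1.png',im)
print(s['ee_pos'],s['joint_positions'])
full=(0,0,640,400)
for k,lo,hi,z in(('yellow',(22,120,100),(34,255,255),.05),('green',(45,100,80),(80,255,255),.039)):
    for uv,a in blobs(im,lo,hi,full,100): print(k,uv.round(),a,ray('wrist',uv,z,c).round(4))
```

```text
[ 0.47287174 -0.31920141  0.20738647] [-0.01554708  0.24268632  0.62528891  1.6604764  -0.14787355  1.28633766
  2.21050232]
yellow [322. 197.] 2082 [ 0.4929 -0.3149  0.05  ]
green [629. 171.] 242 [ 0.4687 -0.0157  0.039 ]
green [340. 240.] 106 [ 0.543  -0.2955  0.039 ]
```

View pics/w1.png

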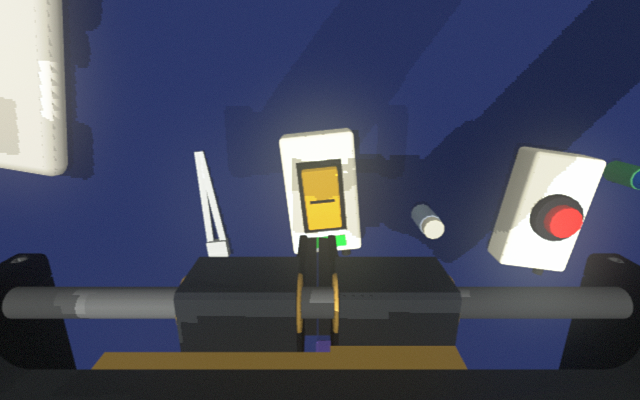

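The wrist view agrees with the earlier estimate: the yellow paddle is at (322,197), giving centre (0.493,-0.315). The tool is already over the OFF half. Descending.

drive_tool:
  increments:
    - [0.003,0,0.1,0,0,0]
    - [0.005,0,0.2,0,0,0]
    - [0.005,0,0.3,0,0,0]
    - [0.005,0,0.4,0,0,0]
    - [0.005,0,0.475,0,0,0]

```text
time: 2.65
ee_pos: [0.4705, -0.3177, 0.0623]
eef_rot: [-0.0, 1.0, 0.001, -0.001]
ft_force: [0.7, -0.3, -0.1]
width: 0.0008
grip_force: 0.0
```

drive_tool:
  increments:
    - [0,0,0.012,0,0,0]
    - [0,0,0.024,0,0,0]
    - [0,0,0.036,0,0,0]
    - [0,0,0.048,0,0,0]
    - [0,0,0.058,0,0,0]

```text
time: 3.07
ee_pos: [0.472, -0.3191, 0.0488]
eef_rot: [-0.0, 1.0, -0.0, 0.001]
ft_force: [-4.0, 0.3, 6.9]
width: 0.0003
grip_force: 3.6
```

drive_tool:
  increments:
    - [0,0,0.004,0,0,0]
    - [0,0,0.006,0,0,0]
    - [0,0,0.008,0,0,0]
    - [0,0,0.008,0,0,0]
    - [0,0,0.008,0,0,0]

```text
time: 3.48
ee_pos: [0.4719, -0.3192, 0.0473]
eef_rot: [-0.0, 1.0, -0.0, 0.001]
ft_force: [-7.7, 3.1, 16.8]
width: 0.0006
grip_force: 8.7
```

There is a firm stop at the predicted height. Lifting off.

drive_tool:
  increments:
    - [0,0,-0.03,0,0,0]
    - [0,0,-0.1,0,0,0]
    - [0,0,-0.22,0,0,0]
    - [0,0,-0.35,0,0,0]
    - [0,0,-0.48,0,0,0]

```text
time: 3.9
ee_pos: [0.4714, -0.3184, 0.1916]
eef_rot: [-0.0, 1.0, -0.0, 0.0]
ft_force: [2.0, 0.2, -0.1]
width: 0.0004
grip_force: 0.0
```

Run:
```python
from h import *
a=camera('scene')[210:275,200:275];b=camera('side')[270:345,260:350]
cv2.imwrite('pics/y.png',np.hstack([cv2.resize(a,(390,300)),cv2.resize(b,(390,300))]))
```

```text
(no output)
```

View pics/y.png

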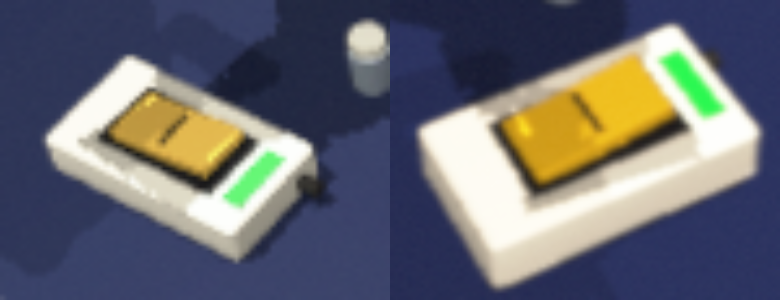

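The yellow rocker is now down at the OFF end and the stripe end is up. Next is the blue rocker.

drive_tool:
  increments:
    - [-0.03,0.13,0,0,0,0]
    - [-0.06,0.26,0,0,0,0]
    - [-0.09,0.39,0,0,0,0]
    - [-0.12,0.52,0,0,0,0]
    - [-0.155,0.65,0,0,0,0]

```text
time: 4.42
ee_pos: [0.5181, -0.1215, 0.1901]
eef_rot: [-0.0, 1.0, 0.0, 0.001]
ft_force: [0.7, -0.2, -1.0]
width: 0.0006
grip_force: 0.0
```

drive_tool:
  increments:
    - [-0.03,0.13,0,0,0,0]
    - [-0.06,0.26,0,0,0,0]
    - [-0.09,0.39,0,0,0,0]
    - [-0.12,0.52,0,0,0,0]
    - [-0.155,0.65,0,0,0,0]

```text
time: 4.83
ee_pos: [0.5645, 0.0738, 0.1901]
eef_rot: [-0.0, 1.0, 0.0, 0.001]
ft_force: [1.1, 0.5, -0.0]
width: 0.0002
grip_force: 0.0
```

drive_tool:
  increments:
    - [-0.03,0.13,0,0,0,0]
    - [-0.06,0.26,0,0,0,0]
    - [-0.09,0.39,0,0,0,0]
    - [-0.12,0.52,0,0,0,0]
    - [-0.155,0.65,0,0,0,0]

```text
time: 5.25
ee_pos: [0.6107, 0.269, 0.19]
eef_rot: [-0.001, 1.0, 0.001, 0.0]
ft_force: [0.4, -0.5, 0.1]
width: 0.0003
grip_force: 0.0
```

Run:
```python
from h import *
s=read_state();c=get_calibration('wrist');im=camera('wrist');cv2.imwrite('pics/w2.png',im)
print(s['ee_pos'],s['joint_positions'])
for k,lo,hi,z in(('blue',(100,150,120),(118,255,255),.05),('green',(45,100,80),(80,255,255),.039),('red',(0,150,80),(8,255,255),.06)):
    for uv,a in blobs(im,lo,hi,(0,0,640,400),100): print(k,uv.round(),a,ray('wrist',uv,z,c).round(4))
```

```text
[0.61074634 0.26901256 0.19001011] [-0.68487831  0.4463939   0.27990632  1.39686327 -0.12414832  1.31418205
  1.17216097]
blue [335. 156.] 2690 [0.5873 0.2849 0.05  ]
green [148. 111.] 620 [0.5496 0.1204 0.039 ]
green [332. 206.] 495 [0.6377 0.2831 0.039 ]
```

View pics/w2.png

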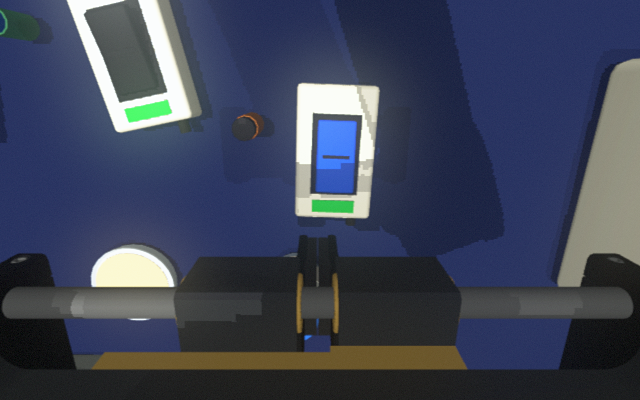

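The wrist view puts the blue paddle centre at (0.588,0.283) and the stripe at (0.638,0.283). The aim point is (0.612,0.283).

drive_tool:
  increments:
    - [-0.003,0.045,0.06,0,0,0]
    - [-0.003,0.045,0.16,0,0,0]
    - [-0.003,0.045,0.26,0,0,0]
    - [-0.003,0.045,0.35,0,0,0]
    - [-0.003,0.045,0.42,0,0,0]

```text
time: 5.72
ee_pos: [0.6108, 0.2801, 0.0612]
eef_rot: [-0.001, 1.0, -0.0, -0.001]
ft_force: [-0.2, 0.3, 0.1]
width: 0.0003
grip_force: 0.0
```

drive_tool:
  increments:
    - [0,0,0.012,0,0,0]
    - [0,0,0.024,0,0,0]
    - [0,0,0.036,0,0,0]
    - [0,0,0.048,0,0,0]
    - [0,0,0.058,0,0,0]

```text
time: 6.13
ee_pos: [0.6135, 0.2805, 0.048]
eef_rot: [-0.0, 1.0, 0.001, 0.002]
ft_force: [2.8, -1.0, 6.3]
width: 0.0004
grip_force: 3.2
```

drive_tool:
  increments:
    - [0,0,0.004,0,0,0]
    - [0,0,0.006,0,0,0]
    - [0,0,0.008,0,0,0]
    - [0,0,0.008,0,0,0]
    - [0,0,0.008,0,0,0]

```text
time: 6.55
ee_pos: [0.6137, 0.2805, 0.0471]
eef_rot: [-0.0, 1.0, 0.001, 0.002]
ft_force: [-2.3, -2.4, 16.1]
width: 0.0007
grip_force: 7.9
```

drive_tool:
  increments:
    - [0,0,-0.03,0,0,0]
    - [0,0,-0.1,0,0,0]
    - [0,0,-0.22,0,0,0]
    - [0,0,-0.35,0,0,0]
    - [0,0,-0.48,0,0,0]

```text
time: 6.97
ee_pos: [0.6111, 0.2802, 0.1897]
eef_rot: [-0.0, 1.0, 0.0, -0.0]
ft_force: [1.3, 0.4, -0.3]
width: 0.0004
grip_force: 0.0
```

drive_tool:
  increments:
    - [0.03,-0.12,0,0,0,0]
    - [0.06,-0.24,0,0,0,0]
    - [0.1,-0.36,0,0,0,0]
    - [0.13,-0.48,0,0,0,0]
    - [0.165,-0.607,0,0,0,0]

```text
time: 7.38
ee_pos: [0.5616, 0.0971, 0.1883]
eef_rot: [-0.001, 1.0, 0.001, 0.001]
ft_force: [1.6, -0.4, 0.3]
width: 0.0003
grip_force: 0.0
```

drive_tool:
  increments:
    - [0.03,-0.12,0,0,0,0]
    - [0.06,-0.24,0,0,0,0]
    - [0.1,-0.36,0,0,0,0]
    - [0.13,-0.48,0,0,0,0]
    - [0.165,-0.607,0,0,0,0]

```text
time: 7.8
ee_pos: [0.5124, -0.0852, 0.1883]
eef_rot: [-0.001, 1.0, 0.001, 0.001]
ft_force: [-0.1, -0.0, 0.6]
width: 0.0007
grip_force: 0.0
```

Run:
```python
from h import *
c=get_calibration('wrist');im=camera('wrist')
for uv,a in blobs(im,(0,130,80),(10,255,255),(0,0,640,400),100): print(uv.round(),a,ray('wrist',uv,.06,c).round(4))
S=camera('scene')
cv2.imwrite('pics/b.png',np.hstack([cv2.resize(S[105:165,355:415],(400,400)),cv2.resize(camera('side')[115:160,225:295],(400,400))]))
```

```text
[322. 187.] 981 [ 0.5141 -0.0807  0.06  ]
```

View pics/b.png

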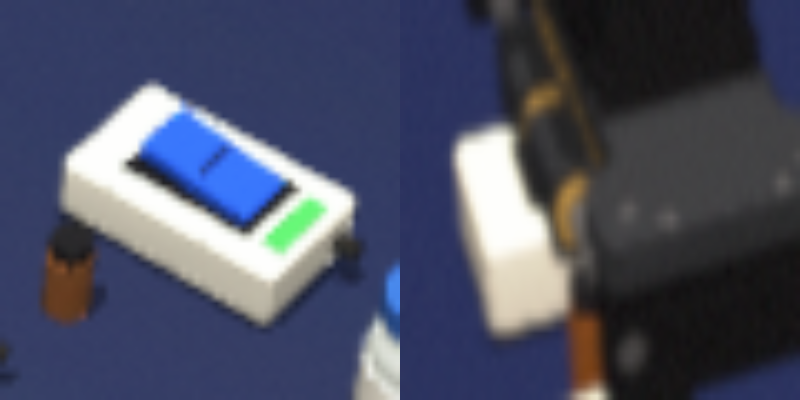

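The blue rocker is ON, with its stripe end down. The red button measures (0.515,-0.082); pressing it now.

drive_tool:
  increments:
    - [-0.008,0.01,0.08,0,0,0]
    - [-0.008,0.01,0.18,0,0,0]
    - [-0.008,0.01,0.27,0,0,0]
    - [-0.008,0.01,0.35,0,0,0]
    - [-0.008,0.01,0.4,0,0,0]

```text
time: 8.37
ee_pos: [0.5145, -0.0795, 0.0654]
eef_rot: [-0.001, 1.0, 0.0, -0.001]
ft_force: [0.3, 0.3, 0.4]
width: 0.0006
grip_force: 0.0
```

drive_tool:
  increments:
    - [0,0,0.012,0,0,0]
    - [0,0,0.024,0,0,0]
    - [0,0,0.034,0,0,0]
    - [0,0,0.042,0,0,0]
    - [0,0,0.048,0,0,0]

```text
time: 8.78
ee_pos: [0.5161, -0.0805, 0.0541]
eef_rot: [-0.001, 1.0, 0.0, 0.001]
ft_force: [-4.8, 2.5, 22.0]
width: 0.0008
grip_force: 11.4
```

drive_tool:
  increments:
    - [0,0,0.003,0,0,0]
    - [0,0,0.006,0,0,0]
    - [0,0,0.008,0,0,0]
    - [0,0,0.008,0,0,0]
    - [0,0,0.008,0,0,0]

```text
time: 9.2
ee_pos: [0.5163, -0.0805, 0.0539]
eef_rot: [-0.0, 1.0, 0.001, 0.001]
ft_force: [-13.3, 3.5, 34.0]
width: 0.0003
grip_force: 17.1
```

Fully down at the firm stop. Releasing.

drive_tool:
  increments:
    - [0,0,-0.03,0,0,0]
    - [0,0,-0.1,0,0,0]
    - [0,0,-0.22,0,0,0]
    - [0,0,-0.35,0,0,0]
    - [0,0,-0.48,0,0,0]

```text
time: 9.62
ee_pos: [0.5149, -0.0814, 0.1968]
eef_rot: [-0.0, 1.0, -0.0, 0.0]
ft_force: [1.7, 0.0, 0.3]
width: 0.0001
grip_force: 0.0
```

drive_tool:
  increments:
    - [0,0,-0.02,0,0,0]
    - [0,0,-0.02,0,0,0]
    - [0,0,-0.02,0,0,0]
    - [0,0,-0.02,0,0,0]
    - [0,0,-0.02,0,0,0]

```text
time: 10.03
ee_pos: [0.5144, -0.081, 0.1992]
eef_rot: [-0.0, 1.0, -0.0, -0.001]
ft_force: [0.2, -0.7, 0.4]
width: 0.0007
grip_force: 0.0
```

```bash
python3 -c "
from h import *
cv2.imwrite('pics/end.png',cv2.resize(camera('scene')[100:300,180:440],(780,600)))"
```

```text
(no output)
```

View pics/end.png

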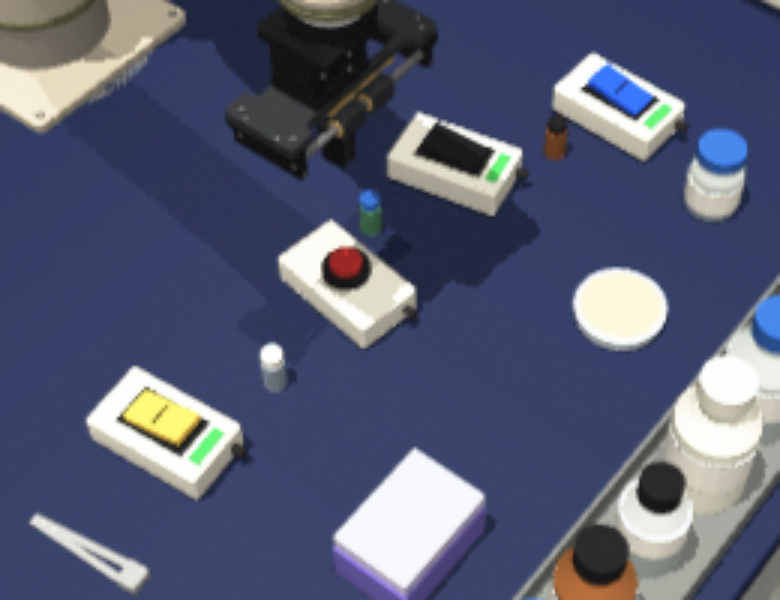

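In the final view yellow is OFF, blue is ON, the red button is up and everything stands in place.

```bash
python3 -c "
from bench import *
print(close_job())"
```

```text
the job is handed in; nothing more can be done
None
```

The job is handed in: I pressed the ring light off, then the base light on, then the shutter right down and let it spring back; the last picture shows all three as required and nothing else visibly moved, but no verdict was returned.

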